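Find the tin with the steel foot

TASK

Three identical closed tins stand on the board; one holds a spare levelling foot of solid steel, the other two plastic ones. Heft them one at a time by gripping, in order from the robot's left to its right: lift each at least 5 cm off its pad, and stand it back upright in the middle of its own pad before lifting the next (the last one may stay in hand if it is the heaviest). Then hold the heaviest tin up, upright and still, at least 15 cm above its pad, and finish while holding it, with the other two standing on their own pads, no tin ever toppled and the other things on the bench left where they are.

Things in the scene. Friction and masses are not known exactly. Their poses are not given: they have to be found in the camera images.
- board: plywood carrier board, 170 (its x, away from the robot) by 400 mm (its y) and 12 mm thick, fixed to the bench; origin at the centre of its underside on the bench top. It carries three round rubber pads, 88 mm across and 3 mm high, in a row along its y axis, 130 mm apart
- tin_left: closed round steel tin on the left pad (+y end of the row, the robot's left), 62 mm across (pressed lid rim 64 mm at the very top) and 77 mm high, standing upright; origin at the centre of its underside, z up. The three look identical. Two of them (which ones is random) weigh about 190 to 270 g, the other about 480 to 640 g, always at least 200 g more; the content has a few mm of play and lies low in the tin. Its upper half is the place to grip
- tin_middle: closed round steel tin on the middle pad (centre of the row), 62 mm across (pressed lid rim 64 mm at the very top) and 77 mm high, standing upright; origin at the centre of its underside, z up. The three look identical. Two of them (which ones is random) weigh about 190 to 270 g, the other about 480 to 640 g, always at least 200 g more; the content has a few mm of play and lies low in the tin. Its upper half is the place to grip
- tin_right: closed round steel tin on the right pad (-y end of the row, the robot's right), 62 mm across (pressed lid rim 64 mm at the very top) and 77 mm high, standing upright; origin at the centre of its underside, z up. The three look identical. Two of them (which ones is random) weigh about 190 to 270 g, the other about 480 to 640 g, always at least 200 g more; the content has a few mm of play and lies low in the tin. Its upper half is the place to grip
- pad_left (a point): centre of the top face of the left pad, 15 mm above the bench; axes as the board's, z up. The left tin starts within about 12 mm of it
- pad_middle (a point): centre of the top face of the middle pad, 15 mm above the bench; axes as the board's, z up. The middle tin starts within about 12 mm of it
- pad_right (a point): centre of the top face of the right pad, 15 mm above the bench; axes as the board's, z up. The right tin starts within about 12 mm of it
- nut: steel nut with a stub of bolt, 22 x 24 mm, 24 mm high, lying on the board between the left and middle tins near the edge away from the robot (bystander; origin at the centre of its underside)
- wedge: small wooden wedge block 45 x 26 x 16 mm, lying on the board between the middle and right tins near the robot's edge (bystander; origin at the centre of its underside)
- tape: roll of paper tape lying flat, 100 mm across, 24 mm high, on the bench beyond the board (bystander; origin at the centre of its underside)
- sander: cork sanding block 110 x 65 x 30 mm, on the bench between robot and board (bystander; origin at the centre of its underside)
- scraper: scraper with wooden handle, about 190 mm long and 75 mm wide, 18 mm high, lying on the bench to the left; its origin lies on its axis where handle meets blade (bystander)
- offcut: offcut of white board 160 x 70 x 20 mm, lying on the bench to the right (bystander; origin at the centre of its underside)
Not all that is in view belongs to the job. Leave any orange or purple look-alike of the tin_right alone. Leave any turquoise look-alike of the tin_left alone.

How it is judged:
By the outcome, as a careful person would: the job done as asked, in the order asked, and still so for the second after the job is handed in, while the arm keeps its last pose, push and grip.
It also fails if it takes over 72 s, if anything falls off the work surface, if the arm or the gripper's body presses on something with over 40 N, if the wrist force passes 120 N, or if a joint passes its speed limit or range.

ROBOT

A 6-joint arm with a two-finger parallel gripper is mounted at the origin on the work surface. World frame = base frame: x ahead of the robot, y to its left, z up, the work surface at z = 0. Lengths are in m, angles in degrees, forces in N, time in s.
With the tool pointing down it reaches from about 0.4 to 0.825 m from the base axis. Payload 7 kg.
Tool frame: the origin (TCP) lies on the centre line of the jaws, within the pads' length; the fingertips stand 19 mm ahead of it and the grasp point (between the pads) is the TCP; z points along the fingers, y is the line along which they close (so a half turn about z gives the same grasp; the last joint's range is limited). The gripper opens to 88 mm and grips with 3 to 60 N. Pads are 19 mm wide; open, the fingers measure 130 mm over their backs; the gripper's body (78 mm by 193 mm) begins 47 mm behind the grasp point.
Start: joints at [16.507, 20.546, 0.682, 0, -70.136, -16.507], TCP at [0.675, -0, 0.246] pointing down, gripper open.
Joint ranges: [-176.03, 176.03], [-82.01, 121.73], [-58.28, 71.71], [-173.87, 95.51], [-174.79, -0.11], [-173.66, 173.66]. Speed limits (degrees/s): [136.94, 136.94, 172.46, 180, 180, 180].

INTERFACE

Orientations are given as [roll, pitch, yaw] about the fixed x, y, z axes, in that order (R = Rz(yaw) Ry(pitch) Rx(roll)).
In Python, from plant import get_state, capture, close_job gives the robot as it stands.
- The arm moves only by the tool apply_moves, never from a script. Its argument "targets" is a list of rows, each a list of 7 numbers: the opening, from 0 (shut) to 1 (fully open), then the shift along the tool's x, y, z normalised to -1 to 1, where 1 is 1000 mm, then the turn, a rotation vector about the tool's x, y, z normalised to -1 to 1, where 1 is 90 degrees. In form: [[claw, tx, ty, tz, ax, ay, az], ...]. A call has 1 to 20 rows; each row shifts and turns the commanded pose from where the row before left it, along the tool's axes as they then stand; what a row does not reach is not made up. A row lasts 1/12 s, in which the tool goes at most 41.7 mm and 7.16 degrees, less where a joint would pass 70% of its speed; a pose out of reach is approached as far as the arm can. A call with a number of a shift or a turn outside -1 to 1 is refused whole. A call with a gripper value outside its range is refused whole. The fingers move at their own pace and stop on an object; "newtons" is the grip in N (left out, the last holds). Time passes only in rows, so rows that do not move let the fingers close. It gives the time, the measured TCP pose, the force, the opening and the grip force at its end, in the units of the state.
- get_state(): the state, without advancing time (a new reading comes with each control period).
- capture(name): name is "scene" or "side" or "wrist"; returns a dict with "frame" (420x560x3 uint8, red, green, blue), "range_z" (420x560 float32, m along the optical axis (not along the pixel's ray), 0 where there is no reading), "camera_matrix" (3x3 intrinsics, pixels), "k1" (the pictures are not rectified: a ray, as slopes to the right and down, at radius r is drawn at 1 + k1 r^2 times it, then the intrinsics apply), "T" (4x4, takes a point from camera to world coordinates). Camera axes: x right, y down, z forward; pixel columns grow to the right and rows downward; lengths in m; the calibration is good to about 2 mm. A picture is of the moment at which its call begins.
- close_job(): hands the job in; it is judged then, once.
The state is a dict: "time_s": time; "joints": joint angles; "qd": joint speeds; "joint_torque": joint torques, N m; "tcp_pos": TCP position; "eef_rot": TCP orientation; "contact_force": force on the tool from outside, world axes, zero at the start; "moment": the same for the moment, N m; "gripper_width": finger opening in m; "gripper_force": force on a finger pad.
Only numpy, scipy, OpenCV 4.12 (cv2) and the standard library are available. Lean on these libraries where they do the work, as an engineer would, in place of code of your own. Each camera call takes 0.05 s, during which the arm holds its last target. There are 200 camera calls.

## Working session

There is one attempt and no reset: what is moved stays moved. The work goes in short steps, Python scripts to look and compute and a tool call to move; the robot and the scene stay as the last step left them, time stands still between calls to the robot, and variables do not carry over. Pictures are saved under pics/ and viewed, at most 10 in all, crops included, and the job is handed in when it is done.

Besides the shell and the picture viewer there is one more tool, called after "Emit:" as name(argument=value, ...), one argument or row to a line, values as JSON. apply_moves: Moves the arm, as the interface text tells. Scaled input: -1 to 1 covers 1000 mm each way for a shift and 90 degrees each way for a turn. Its arguments: {"type":"object","properties":{"targets":{"type":"array","items":{"type":"array","items":{"type":"number"}}},"newtons":{"type":"number"}},"required":["targets"]}

```bash
mkdir -p pics; cat > h.py <<'E'
import numpy as np,cv2
from plant import get_state,capture,close_job
def world(c,uv,z=None):
    K=c["camera_matrix"];D=np.array([c["k1"],0,0,0.])
    uv=np.atleast_2d(np.array(uv,float));s=uv.copy()
    n=(uv-[K[0,2],K[1,2]])/[K[0,0],K[1,1]];s=n.copy()
    for _ in range(20): s=n/(1+c["k1"]*(s**2).sum(1,keepdims=True))
    r=np.c_[s,np.ones(len(s))];T=c["T"]
    if z is None:
        d=np.array([c["range_z"][int(v),int(u)] for u,v in uv]);return (r*d[:,None])@T[:3,:3].T+T[:3,3]
    w=r@T[:3,:3].T;return T[:3,3]+w*((z-T[2,3])/w[:,2])[:,None]
def cloud(c):
    h,w=c["range_z"].shape;u,v=np.meshgrid(np.arange(w),np.arange(h))
    return world(c,np.c_[u.ravel(),v.ravel()]).reshape(h,w,3)
E
python3 - <<'E'
from h import *
a=capture("scene");b=capture("side")
for n,c in(("scene",a),("side",b)):
    cv2.imwrite(f"pics/{n}.png",c["frame"][...,::-1]);print(c["T"].round(3).tolist(),c["camera_matrix"].round(1).tolist(),c["k1"])
print(get_state())
E
```

```text
[[-0.319, 0.61, -0.726, 1.443], [0.948, 0.22, -0.232, 0.314], [0.018, -0.762, -0.648, 0.835], [0.0, 0.0, 0.0, 1.0]] [[493.7, 0.0, 276.7], [0.0, 493.7, 208.2], [0.0, 0.0, 1.0]] 0.011052006470008154
[[-0.855, -0.398, 0.333, 0.181], [-0.519, 0.659, -0.544, 0.651], [-0.003, -0.638, -0.77, 0.917], [0.0, 0.0, 0.0, 1.0]] [[460.0, 0.0, 272.9], [0.0, 460.0, 204.9], [0.0, 0.0, 1.0]] 0.03781436079560896
{'time_s': 0.1, 'joints': array([ 1.65058614e+01,  2.05881768e+01,  6.39108315e-01, -1.58209639e-02,
       -7.01375850e+01, -1.65085719e+01]), 'qd': array([ 0.01408782, -0.14616188,  0.18238173, -0.00753948, -0.03259746,
        0.02432506]), 'joint_torque': array([-1.42273191e-03, -5.84165347e+01,  2.93752134e+01,  7.01551259e+00,
        1.01412315e-02, -6.66964229e-05]), 'tcp_pos': array([ 6.74586313e-01, -4.97676307e-05,  2.44713498e-01]), 'eef_rot': array([ 1.79912692e+02, -1.03649413e-02, -9.00080892e+01]), 'contact_force': array([ 0.0437673 ,  0.03254336, -0.61379404]), 'moment': array([-0.0148108 , -0.00795489,  0.00632279]), 'gripper_force': 0.0, 'gripper_width': 0.0875358576834433}
```

View pics/scene.png

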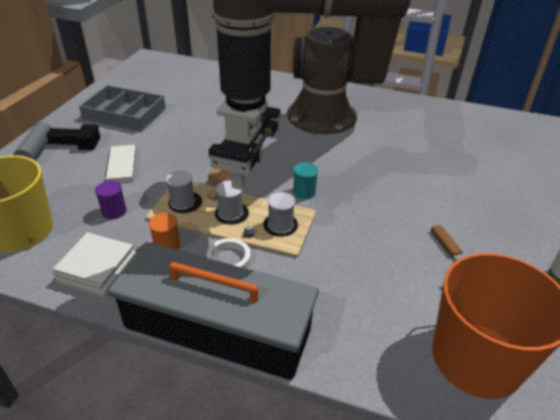

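View pics/side.png

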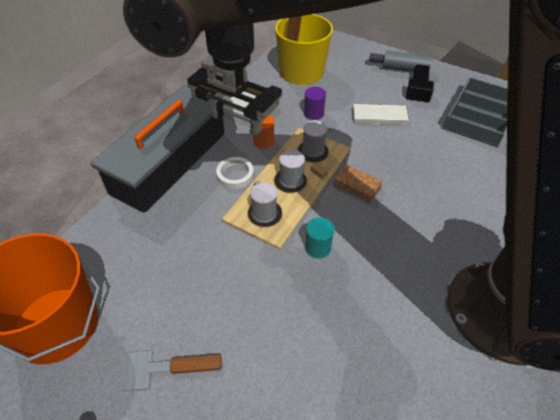

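The scene camera looks back at the robot, so its right is +y. The plain grey tins on the black pads of the board are right (180,190), middle (230,202) and left (282,213). The coloured look-alikes stand off the board at teal (305,180), orange (165,233) and purple (111,199), and I'll leave those alone.

```bash
python3 - <<'E'
from h import *
px={"scene":dict(R=(180,190),M=(230,202),L=(282,213),teal=(305,180),orange=(165,233)),"side":dict(R=(313,140),M=(291,170),L=(264,203),teal=(320,238),orange=(264,131))}
for n in px:
    c=capture(n);P=cloud(c);ok=c["range_z"]>0
    for k,(u,v) in px[n].items():
        s=(slice(v-35,v+30),slice(u-25,u+25));Q=P[s][ok[s]]
        p0=P[v,u];Q=Q[np.hypot(*(Q[:,:2]-p0[:2]).T)<.07]
        zt=np.percentile(Q[(Q[:,2]<.11)][:,2],97);t=Q[abs(Q[:,2]-zt)<.006]
        lo,hi=t.min(0),t.max(0)
        print(n,k,p0.round(3),"top",zt.round(3),t[:,:2].mean(0).round(3),((lo+hi)/2).round(3)[:2],(hi-lo).round(3)[:2],len(t))
    m=ok&(abs(P[...,2]-.012)<.004)&(c["frame"][...,0].astype(int)-c["frame"][...,2]>40)
    m=cv2.morphologyEx(m.astype(np.uint8),cv2.MORPH_OPEN,np.ones((2,2)))
    q=P[m>0];q=q[(abs(q[:,0]-P[px[n]["M"][1],px[n]["M"][0],0])<.2)&(abs(q[:,1]-P[px[n]["M"][1],px[n]["M"][0],1])<.28)]
    print(n,"board",cv2.minAreaRect((q[:,:2]*1000).astype(np.float32)))
c=capture("wrist");cv2.imwrite("pics/w0.png",c["frame"][...,::-1]);print(c["T"].round(3).tolist())
E
```

```text
scene R [ 0.609 -0.204  0.077] top 0.092 [ 0.583 -0.219] [ 0.581 -0.22 ] [0.066 0.064] 336
scene M [ 0.608 -0.071  0.075] top 0.092 [ 0.585 -0.089] [ 0.581 -0.087] [0.061 0.065] 287
scene L [0.609 0.061 0.079] top 0.092 [0.58  0.048] [0.58  0.048] [0.066 0.064] 391
scene teal [0.447 0.071 0.064] top 0.077 [0.42  0.064] [0.419 0.063] [0.064 0.063] 301
scene orange [ 0.75  -0.17   0.068] top 0.078 [ 0.728 -0.187] [ 0.726 -0.188] [0.067 0.065] 436
scene board ((610.3055419921875, -70.33665466308594), (198.6513671875, 425.4683532714844), 15.886726379394531)
side R [ 0.572 -0.196  0.072] top 0.094 [ 0.581 -0.22 ] [ 0.581 -0.221] [0.063 0.067] 315
side M [ 0.563 -0.061  0.081] top 0.095 [ 0.577 -0.087] [ 0.578 -0.089] [0.063 0.064] 367
side L [0.559 0.073 0.09 ] top 0.095 [0.578 0.047] [0.578 0.047] [0.065 0.066] 445
side teal [0.404 0.085 0.077] top 0.08 [0.418 0.062] [0.418 0.062] [0.063 0.063] 512
side orange [ 0.71  -0.168  0.063] top 0.078 [ 0.712 -0.19 ] [ 0.711 -0.191] [0.034 0.059] 131
side board ((608.049560546875, -82.93601989746094), (238.78140258789062, 400.5853271484375), 1.0864561796188354)
[[-1.0, 0.0, -0.001, 0.675], [-0.0, 0.963, 0.268, -0.073], [0.001, 0.268, -0.963, 0.384], [0.0, 0.0, 0.0, 1.0]]
```

View pics/w0.png

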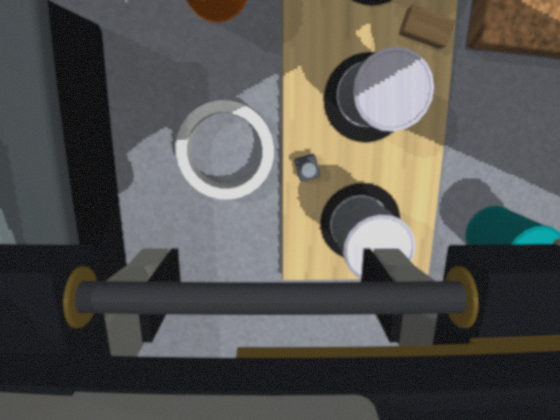

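The wrist view has the left tin at (380,245), the middle tin at (393,90), the nut at (307,167) and the tape at (225,150). The black pads show up clearly against the wood, so I'll fit circles of known radius to the pad edges.

```bash
cat > pads.py <<'E'
from h import *
from scipy.optimize import least_squares
tins=dict(L=(.579,.0475),M=(.579,-.088),R=(.580,-.220))
def pads(n):
    c=capture(n);f=c["frame"].astype(int);h,w=f.shape[:2]
    u,v=np.meshgrid(np.arange(w),np.arange(h));G=world(c,np.c_[u.ravel(),v.ravel()],.0135).reshape(h,w,3)
    hsv=cv2.cvtColor(c["frame"],cv2.COLOR_RGB2HSV)
    wood=((f[...,0]-f[...,2])>35)&(hsv[...,1]>60)
    dark=(f.max(2)<55)
    zk=(cloud(c)[...,2]<.03)&(c["range_z"]>0)
    e=dark&zk&(cv2.dilate((wood&zk).astype(np.uint8),np.ones((5,5)))>0)
    e=e&~(cv2.erode((dark).astype(np.uint8),np.ones((3,3)))>0)
    for k,t in tins.items():
        p=G[e][:,:2];d=np.hypot(*(p-t).T);p=p[(d>.028)&(d<.062)]
        if len(p)<12: print(n,k,len(p));continue
        r=least_squares(lambda x:np.hypot(*(p-x).T)-.044,t,loss="soft_l1",f_scale=.002)
        a=np.degrees(np.arctan2(*(p-r.x).T[::-1]))
        print(n,k,len(p),r.x.round(4),"rms",np.median(abs(r.fun)).round(4),np.histogram(a,6,(-180,180))[0])
E
python3 - <<'E'
from pads import *
for n in("scene","side","wrist"):pads(n)
E
```

```text
scene L 69 [0.5705 0.043 ] rms 0.0017 [ 0  9 17 24 17  2]
scene M 65 [ 0.5714 -0.0874] rms 0.0015 [ 0  5 16 22 17  5]
scene R 51 [ 0.575 -0.216] rms 0.0016 [ 0  1 13 15 16  6]
side L 96 [0.5808 0.0388] rms 0.0024 [17  1  0 14 31 33]
side M 75 [ 0.5793 -0.091 ] rms 0.0019 [16  0  1 16 21 21]
side R 54 [ 0.5815 -0.2166] rms 0.0017 [15  0  4  8  8 19]
wrist L 197 [0.5763 0.0456] rms 0.0013 [40 52 56 49  0  0]
wrist M 198 [ 0.5761 -0.0873] rms 0.0008 [ 0 23 60 60 54  1]
wrist R 41 [ 0.5795 -0.2171] rms 0.0003 [ 0  0  0  0 41  0]
```

Emit:
apply_moves(
  targets=[
    [1,-0.005,0.01,0,0,0,0],
    [1,-0.01,0.02,0,0,0,0],
    [1,-0.0125,0.025,0,0,0,0],
    [1,-0.01,0.02,0.01,0,0,0],
    [1,-0.006,0.013,0.015,0,0,0],
    [1,-0.004,0.0076,0.02,0,0,0],
    [1,0,0,0.025,0,0,0],
    [1,0,0,0.025,0,0,0],
    [1,0,0,0.02,0,0,0],
    [1,0,0,0.01,0,0,0],
    [1,0,0,0,0,0,0],
    [1,0,0,0,0,0,0],
  ],
  newtons=30,
)

```text
time_s: 1.4
tcp_pos: [0.5794, 0.0475, 0.121]
eef_rot: [180.0, -0.0, -90.0]
contact_force: [0.7, -0.2, 1.1]
gripper_width: 0.0879
gripper_force: 0.0
```

Emit:
apply_moves(
  targets=[
    [1,0,0,0.01,0,0,0],
    [1,0,0,0.015,0,0,0],
    [1,0,0,0.015,0,0,0],
    [1,0,0,0.009,0,0,0],
    [1,0,0,0,0,0,0],
    [0.6,0,0,0,0,0,0],
    [0.6,0,0,0,0,0,0],
    [0.6,0,0,0,0,0,0],
    [0.6,0,0,0,0,0,0],
    [0.6,0,0,0,0,0,0],
    [0.6,0,0,0,0,0,0],
    [0.6,0,0,0,0,0,0],
  ],
  newtons=30,
)

```text
time_s: 2.4
tcp_pos: [0.5795, 0.0476, 0.0722]
eef_rot: [-180.0, 0.0, -90.0]
contact_force: [-2.7, 0.4, 5.8]
gripper_width: 0.0616
gripper_force: 30.0
```

Emit:
apply_moves(
  targets=[
    [0.6,0,0,-0.003,0,0,0],
    [0.6,0,0,-0.006,0,0,0],
    [0.6,0,0,-0.01,0,0,0],
    [0.6,0,0,-0.015,0,0,0],
    [0.6,0,0,-0.015,0,0,0],
    [0.6,0,0,-0.015,0,0,0],
    [0.6,0,0,-0.01,0,0,0],
    [0.6,0,0,-0.006,0,0,0],
    [0.6,0,0,0,0,0,0],
    [0.6,0,0,0,0,0,0],
    [0.6,0,0,0,0,0,0],
    [0.6,0,0,0,0,0,0],
    [0.6,0,0,0,0,0,0],
    [0.6,0,0,0,0,0,0],
    [0.6,0,0,0,0,0,0],
    [0.6,0,0,0,0,0,0],
  ],
)

```text
time_s: 3.73
tcp_pos: [0.5793, 0.0475, 0.1513]
eef_rot: [180.0, -0.0, -90.0]
contact_force: [0.3, 0.1, -2.0]
gripper_width: 0.0619
gripper_force: 30.0
```

```bash
python3 - <<'E'
from pads import *
for n in("scene","side","wrist"):pads(n)
for i in range(3):
    c=capture("wrist");s=get_state();print(s["contact_force"],s["moment"],s["joint_torque"][1:3])
cv2.imwrite("pics/w1.png",c["frame"][...,::-1])
E
```

```text
scene L 101 [0.58   0.0458] rms 0.0056 [19 15 15 16 18 18]
scene M 66 [ 0.5741 -0.0858] rms 0.0022 [ 0  6 18 16 17  9]
scene R 59 [ 0.5738 -0.216 ] rms 0.0021 [ 0  1 17 19 14  8]
side L 96 [0.5798 0.0408] rms 0.0036 [16 11  9 16 21 23]
side M 61 [ 0.5846 -0.0882] rms 0.0017 [18  0  0  0 13 30]
side R 45 [ 0.5829 -0.2163] rms 0.0014 [15  0  2  3  7 18]
wrist L 238 [0.5779 0.0461] rms 0.0007 [71 75 73  5  0 14]
wrist M 270 [ 0.5786 -0.0883] rms 0.0007 [ 9  0 13 86 76 86]
wrist R 0
[-0.10448775 -0.12131202 -1.51886861] [ 0.00944101  0.00968698 -0.02185251] [-49.76940393  26.33938372]
[ 0.37473491 -0.17525461 -1.58529124] [-0.09668322  0.05003973 -0.03646864] [-49.77802277  26.34397745]
[ 0.33060876 -0.53247616 -1.62520124] [ 0.03635021  0.05975737 -0.02004243] [-49.78668809  26.34730875]
```

View pics/w1.png

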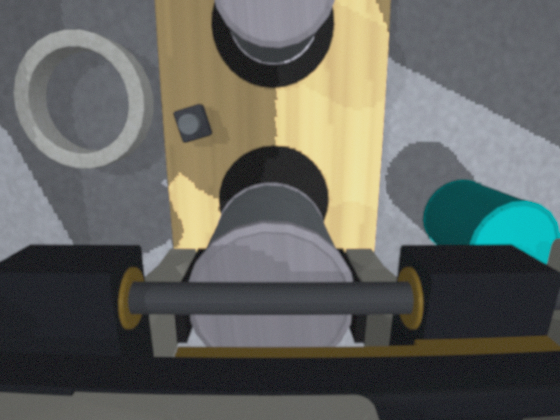

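The left tin is in hand over its pad, whose visible front rim is at about (273,150). It reads roughly 1.6–2 N, so it's light. I'll set it back 3 mm nearer the pad centre.

Emit:
apply_moves(
  targets=[
    [0.6,0.001,0,0.006,0,0,0],
    [0.6,0.001,0,0.01,0,0,0],
    [0.6,0.001,0,0.015,0,0,0],
    [0.6,0,0,0.015,0,0,0],
    [0.6,0,0,0.012,0,0,0],
    [0.6,0,0,0.008,0,0,0],
    [0.6,0,0,0.005,0,0,0],
    [0.6,0,0,0.003,0,0,0],
    [0.6,0,0,0.002,0,0,0],
    [0.6,0,0,0.0015,0,0,0],
    [0.6,0,0,0.001,0,0,0],
    [0.6,0,0,0,0,0,0],
    [0.6,0,0,0,0,0,0],
    [0.6,0,0,0,0,0,0],
  ],
)

```text
time_s: 5.2
tcp_pos: [0.5796, 0.0445, 0.0735]
eef_rot: [-180.0, 0.0, -90.0]
contact_force: [-0.3, 0.2, -2.1]
gripper_width: 0.0618
gripper_force: 30.0
```

Emit:
apply_moves(
  targets=[
    [0.6,0,0,0.0007,0,0,0],
    [0.6,0,0,0.0006,0,0,0],
    [0.6,0,0,0.0005,0,0,0],
    [0.6,0,0,0,0,0,0],
    [0.6,0,0,0,0,0,0],
  ],
)

```text
time_s: 5.62
tcp_pos: [0.5796, 0.0445, 0.0722]
eef_rot: [-180.0, 0.0, -90.0]
contact_force: [-2.9, 0.9, 5.9]
gripper_width: 0.0619
gripper_force: 30.0
```

Emit:
apply_moves(
  targets=[
    [0.75,0,0,0,0,0,0],
    [1,0,0,0,0,0,0],
    [1,0,0,0,0,0,0],
    [1,0,0,0,0,0,0],
    [1,0,0,0,0,0,0],
    [1,0,0,-0.005,0,0,0],
    [1,0,0,-0.015,0,0,0],
    [1,0,0,-0.02,0,0,0],
    [1,0,0,-0.02,0,0,0],
    [1,0.01,0,-0.015,0,0,0],
    [1,0.02,0,-0.005,0,0,0],
    [1,0.025,0,0,0,0,0],
    [1,0.025,0,0,0,0,0],
    [1,0.025,0,0,0,0,0],
    [1,0.017,0,0,0,0,0],
    [1,0.0105,0,0,0,0,0],
    [1,0,0,0,0,0,0],
    [1,0,0,0,0,0,0],
    [1,0,0,0,0,0,0],
  ],
)

```text
time_s: 7.2
tcp_pos: [0.5795, -0.0875, 0.1513]
eef_rot: [-180.0, 0.0, -90.0]
contact_force: [-0.1, 0.6, -0.8]
gripper_width: 0.088
gripper_force: 0.0
```

```bash
cat > tops.py <<'E'
from h import *
def tops():
    for n in("scene","side"):
        c=capture(n);P=cloud(c);ok=c["range_z"]>0
        for k,y in dict(L=.045,M=-.088,R=-.22).items():
            t=P[ok&(abs(P[...,2]-.093)<.005)&(np.hypot(P[...,0]-.579,P[...,1]-y)<.045)]
            if len(t)<50: print(n,k,len(t));continue
            print(n,k,len(t),((t.min(0)+t.max(0))/2).round(4),t.mean(0).round(4),np.ptp(t,0).round(3)[:2])
E
python3 - <<'E'
from tops import *
tops()
E
```

```text
scene L 371 [0.5806 0.0452 0.0914] [0.5812 0.045  0.0907] [0.065 0.062]
scene M 285 [ 0.5787 -0.0838  0.0913] [ 0.58   -0.0824  0.0907] [0.067 0.058]
scene R 316 [ 0.5818 -0.2185  0.0916] [ 0.5829 -0.2193  0.0909] [0.065 0.064]
side L 450 [0.5797 0.0436 0.0923] [0.5792 0.0443 0.0928] [0.064 0.065]
side M 369 [ 0.5782 -0.0871  0.0927] [ 0.5774 -0.0867  0.0927] [0.064 0.063]
side R 21
```

Emit:
apply_moves(
  targets=[
    [1,0,0,0.01,0,0,0],
    [1,0,0,0.02,0,0,0],
    [1,0,0,0.02,0,0,0],
    [1,0,0,0.015,0,0,0],
    [1,0,0,0.01,0,0,0],
    [1,0,0,0.004,0,0,0],
    [1,0,0,0,0,0,0],
    [0.6,0,0,0,0,0,0],
    [0.6,0,0,0,0,0,0],
    [0.6,0,0,0,0,0,0],
    [0.6,0,0,0,0,0,0],
    [0.6,0,0,0,0,0,0],
    [0.6,0,0,0,0,0,0],
    [0.6,0,0,0,0,0,0],
  ],
  newtons=30,
)

```text
time_s: 8.47
tcp_pos: [0.5785, -0.0882, 0.0727]
eef_rot: [179.9, -0.0, -90.0]
contact_force: [-4.3, 0.6, 5.8]
gripper_width: 0.0616
gripper_force: 30.0
```

Emit:
apply_moves(
  targets=[
    [0.6,0,0,-0.003,0,0,0],
    [0.6,0,0,-0.006,0,0,0],
    [0.6,0,0,-0.01,0,0,0],
    [0.6,0,0,-0.015,0,0,0],
    [0.6,0,0,-0.015,0,0,0],
    [0.6,0,0,-0.015,0,0,0],
    [0.6,0,0,-0.01,0,0,0],
    [0.6,0,0,-0.006,0,0,0],
    [0.6,0,0,0,0,0,0],
    [0.6,0,0,0,0,0,0],
    [0.6,0,0,0,0,0,0],
    [0.6,0,0,0,0,0,0],
    [0.6,0,0,0,0,0,0],
    [0.6,0,0,0,0,0,0],
    [0.6,0,0,0,0,0,0],
    [0.6,0,0,0,0,0,0],
  ],
)

```text
time_s: 9.8
tcp_pos: [0.5793, -0.088, 0.152]
eef_rot: [180.0, -0.0, -90.0]
contact_force: [-0.5, 0.8, -5.9]
gripper_width: 0.0614
gripper_force: 30.0
```

```bash
python3 - <<'E'
from pads import *
for n in("scene","side","wrist"):pads(n)
for i in range(3):
    c=capture("wrist");s=get_state();print(s["contact_force"],s["joint_torque"][1:3])
E
```

```text
scene L 71 [0.5713 0.0422] rms 0.0017 [ 0  6 16 25 18  6]
scene M 96 [ 0.5739 -0.0864] rms 0.0042 [10 16 16 20 17 17]
scene R 55 [ 0.5755 -0.2164] rms 0.0016 [ 0  1 14 17 14  9]
side L 83 [0.58   0.0386] rms 0.0023 [17  0  0 18 25 23]
side M 100 [ 0.5805 -0.0855] rms 0.0049 [17 18 17 13 17 18]
side R 43 [ 0.5832 -0.2165] rms 0.0009 [14  0  0  0  9 20]
wrist L 0
wrist M 218 [ 0.5785 -0.0839] rms 0.0006 [70 69 70  2  0  7]
wrist R 274 [ 0.5794 -0.2181] rms 0.0006 [24  0 10 84 72 84]
[ 0.79984168  0.38694489 -5.56112445] [-52.38256931  27.81451106]
[ 0.19049007 -0.40531129 -6.13893968] [-52.39181042  27.81990409]
[-0.14088239 -0.2708863  -5.64995035] [-52.4016273   27.82371104]
```

The middle tin reads about 5.8 N, so it's the heavy one. I'll put it back on its pad and heft the right one as the order requires.

Emit:
apply_moves(
  targets=[
    [0.6,-0.001,0.001,0.006,0,0,0],
    [0.6,-0.001,0,0.01,0,0,0],
    [0.6,0,0,0.015,0,0,0],
    [0.6,0,0,0.015,0,0,0],
    [0.6,0,0,0.012,0,0,0],
    [0.6,0,0,0.008,0,0,0],
    [0.6,0,0,0.005,0,0,0],
    [0.6,0,0,0.003,0,0,0],
    [0.6,0,0,0.002,0,0,0],
    [0.6,0,0,0.0015,0,0,0],
    [0.6,0,0,0.001,0,0,0],
    [0.6,0,0,0.0005,0,0,0],
    [0.6,0,0,0,0,0,0],
    [0.6,0,0,0,0,0,0],
    [0.6,0,0,0,0,0,0],
  ],
)

```text
time_s: 11.35
tcp_pos: [0.5785, -0.086, 0.0735]
eef_rot: [-180.0, 0.0, -90.0]
contact_force: [-1.2, -0.4, -5.7]
gripper_width: 0.0616
gripper_force: 30.0
```

Emit:
apply_moves(
  targets=[
    [0.6,0,0,0.0006,0,0,0],
    [0.6,0,0,0.0005,0,0,0],
    [0.6,0,0,0.0003,0,0,0],
    [0.6,0,0,0,0,0,0],
    [0.6,0,0,0,0,0,0],
  ],
)

```text
time_s: 11.77
tcp_pos: [0.5786, -0.086, 0.0728]
eef_rot: [-180.0, -0.0, -90.0]
contact_force: [-2.5, 1.1, 5.7]
gripper_width: 0.0615
gripper_force: 30.0
```

Emit:
apply_moves(
  targets=[
    [0.75,0,0,0,0,0,0],
    [1,0,0,0,0,0,0],
    [1,0,0,0,0,0,0],
    [1,0,0,0,0,0,0],
    [1,0,0,0,0,0,0],
    [1,0,0,-0.005,0,0,0],
    [1,0,0,-0.015,0,0,0],
    [1,0,0,-0.02,0,0,0],
    [1,0,0,-0.02,0,0,0],
    [1,0.01,0,-0.015,0,0,0],
    [1,0.02,0,-0.005,0,0,0],
    [1,0.025,-0.002,0,0,0,0],
    [1,0.025,0,0,0,0,0],
    [1,0.025,0,0,0,0,0],
    [1,0.018,0,0,0,0,0],
    [1,0.0105,0,0,0,0,0],
    [1,0,0,0,0,0,0],
    [1,0,0,0,0,0,0],
    [1,0,0,0,0,0,0],
  ],
)

```text
time_s: 13.35
tcp_pos: [0.5804, -0.2189, 0.1519]
eef_rot: [-180.0, 0.0, -90.0]
contact_force: [-0.2, -0.2, 0.5]
gripper_width: 0.0876
gripper_force: 0.0
```

```bash
python3 - <<'E'
from tops import *
tops()
c=capture("scene");cv2.imwrite("pics/s2.png",cv2.resize(c["frame"][140:270,90:350,::-1],None,fx=3,fy=3,interpolation=cv2.INTER_CUBIC))
E
```

```text
scene L 371 [0.5808 0.0449 0.0915] [0.5811 0.045  0.0907] [0.065 0.062]
scene M 347 [ 0.5799 -0.0854  0.0915] [ 0.58   -0.084   0.0908] [0.065 0.064]
scene R 289 [ 0.5814 -0.2183  0.0913] [ 0.5831 -0.2167  0.0907] [0.065 0.063]
side L 452 [0.5802 0.0426 0.0928] [0.5791 0.0446 0.093 ] [0.064 0.066]
side M 375 [ 0.5785 -0.0873  0.0924] [ 0.5785 -0.085   0.0928] [0.063 0.067]
side R 319 [ 0.5822 -0.2207  0.0929] [ 0.5813 -0.2196  0.0924] [0.063 0.066]
```

View pics/s2.png

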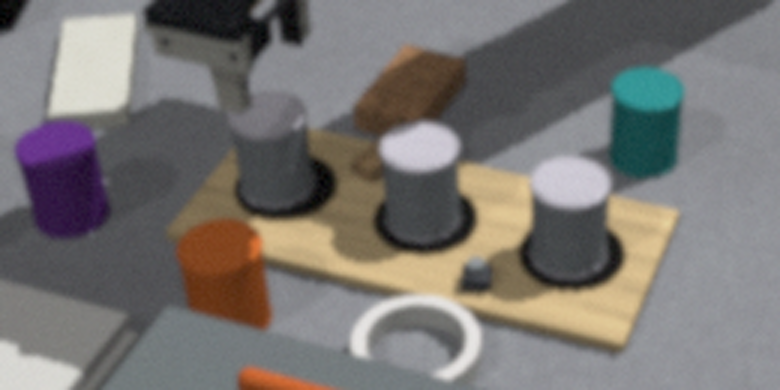

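In the crop, the left tin (570,220) and middle tin (420,185) stand upright and centred on their pads. The grey right tin at (272,150) is under the gripper, and the orange (223,270) and purple (62,180) look-alikes are clear. I'll heft the right tin now.

Emit:
apply_moves(
  targets=[
    [1,0,0,0.01,0,0,0],
    [1,0,0,0.02,0,0,0],
    [1,0,0,0.02,0,0,0],
    [1,0,0,0.015,0,0,0],
    [1,0,0,0.01,0,0,0],
    [1,0,0,0.004,0,0,0],
    [1,0,0,0,0,0,0],
    [0.6,0,0,0,0,0,0],
    [0.6,0,0,0,0,0,0],
    [0.6,0,0,0,0,0,0],
    [0.6,0,0,0,0,0,0],
    [0.6,0,0,0,0,0,0],
    [0.6,0,0,0,0,0,0],
    [0.6,0,0,0,0,0,0],
  ],
  newtons=30,
)

```text
time_s: 14.67
tcp_pos: [0.5809, -0.2196, 0.0736]
eef_rot: [-179.9, -0.0, -90.0]
contact_force: [-0.2, 1.9, 3.7]
gripper_width: 0.0615
gripper_force: 30.0
```

Emit:
apply_moves(
  targets=[
    [0.6,0,0,-0.003,0,0,0],
    [0.6,0,0,-0.006,0,0,0],
    [0.6,0,0,-0.01,0,0,0],
    [0.6,0,0,-0.015,0,0,0],
    [0.6,0,0,-0.015,0,0,0],
    [0.6,0,0,-0.015,0,0,0],
    [0.6,0,0,-0.01,0,0,0],
    [0.6,0,0,-0.006,0,0,0],
    [0.6,0,0,0,0,0,0],
    [0.6,0,0,0,0,0,0],
    [0.6,0,0,0,0,0,0],
    [0.6,0,0,0,0,0,0],
    [0.6,0,0,0,0,0,0],
    [0.6,0,0,0,0,0,0],
    [0.6,0,0,0,0,0,0],
    [0.6,0,0,0,0,0,0],
  ],
)

```text
time_s: 16.0
tcp_pos: [0.5803, -0.2195, 0.1526]
eef_rot: [180.0, 0.0, -90.0]
contact_force: [-0.9, 0.2, -3.4]
gripper_width: 0.0616
gripper_force: 30.0
```

```bash
python3 - <<'E'
from pads import *
for n in("scene","side","wrist"):pads(n)
for i in range(3):
    c=capture("wrist");s=get_state();print(s["contact_force"],s["joint_torque"][1:3])
E
```

```text
scene L 71 [0.5706 0.0427] rms 0.0019 [ 0  8 18 23 17  5]
scene M 67 [ 0.5715 -0.0875] rms 0.0016 [ 0  7 16 20 18  6]
scene R 88 [ 0.5751 -0.2118] rms 0.004 [15 17 17 17 14  8]
side L 83 [0.5801 0.0398] rms 0.0021 [18  1  0 17 23 24]
side M 82 [ 0.5819 -0.0909] rms 0.0026 [16  0  0 16 21 29]
side R 82 [ 0.5806 -0.2134] rms 0.0027 [15 18 16  6 10 17]
wrist L 0
wrist M 0
wrist R 214 [ 0.5793 -0.214 ] rms 0.0005 [67 72 69  0  0  6]
[ 0.61027693 -0.25771836 -1.75326873] [-54.9274385   26.90452337]
[ 0.10881625  0.10264079 -1.05700269] [-54.93648648  26.90911174]
[ 0.08329502 -0.94655887 -1.71909156] [-54.94597435  26.91327453]
```

The right tin reads about 2 N, so it's light and the middle tin is the heaviest. I'll put the right one back, 4 mm nearer its pad centre.

Emit:
apply_moves(
  targets=[
    [0.6,-0.002,0.001,0.006,0,0,0],
    [0.6,-0.002,0,0.01,0,0,0],
    [0.6,0,0,0.015,0,0,0],
    [0.6,0,0,0.015,0,0,0],
    [0.6,0,0,0.012,0,0,0],
    [0.6,0,0,0.008,0,0,0],
    [0.6,0,0,0.005,0,0,0],
    [0.6,0,0,0.003,0,0,0],
    [0.6,0,0,0.002,0,0,0],
    [0.6,0,0,0.0015,0,0,0],
    [0.6,0,0,0.001,0,0,0],
    [0.6,0,0,0.0005,0,0,0],
    [0.6,0,0,0,0,0,0],
    [0.6,0,0,0,0,0,0],
    [0.6,0,0,0,0,0,0],
  ],
)

```text
time_s: 17.55
tcp_pos: [0.5795, -0.2155, 0.0741]
eef_rot: [-180.0, -0.0, -90.0]
contact_force: [-0.1, -0.1, -1.7]
gripper_width: 0.0617
gripper_force: 30.0
```

Emit:
apply_moves(
  targets=[
    [0.6,0,0,0.0006,0,0,0],
    [0.6,0,0,0.0005,0,0,0],
    [0.6,0,0,0.0003,0,0,0],
    [0.6,0,0,0,0,0,0],
    [0.6,0,0,0,0,0,0],
  ],
)

```text
time_s: 17.97
tcp_pos: [0.5795, -0.2156, 0.0736]
eef_rot: [-180.0, -0.0, -90.0]
contact_force: [-3.0, 2.5, 7.0]
gripper_width: 0.0612
gripper_force: 30.0
```

Emit:
apply_moves(
  targets=[
    [0.75,0,0,0,0,0,0],
    [1,0,0,0,0,0,0],
    [1,0,0,0,0,0,0],
    [1,0,0,0,0,0,0],
    [1,0,0,0,0,0,0],
    [1,0,0,-0.005,0,0,0],
    [1,0,0,-0.015,0,0,0],
    [1,0,0,-0.02,0,0,0],
    [1,0,0,-0.02,0,0,0],
    [1,-0.01,0,-0.015,0,0,0],
    [1,-0.02,0,-0.005,0,0,0],
    [1,-0.025,0,0,0,0,0],
    [1,-0.025,0,0,0,0,0],
    [1,-0.025,0,0,0,0,0],
    [1,-0.016,0,0,0,0,0],
    [1,-0.0085,0,0,0,0,0],
    [1,0,0,0,0,0,0],
    [1,0,0,0,0,0,0],
    [1,0,0,0,0,0,0],
  ],
)

```text
time_s: 19.55
tcp_pos: [0.5794, -0.0866, 0.1525]
eef_rot: [180.0, -0.0, -90.0]
contact_force: [-0.4, 0.0, 0.5]
gripper_width: 0.0878
gripper_force: 0.0
```

```bash
python3 - <<'E'
from tops import *
tops()
E
```

```text
scene L 364 [0.5805 0.0447 0.0913] [0.5813 0.0449 0.0907] [0.065 0.063]
scene M 305 [ 0.5801 -0.0824  0.0916] [ 0.5806 -0.0809  0.0907] [0.067 0.063]
scene R 321 [ 0.58   -0.2154  0.0914] [ 0.581  -0.215   0.0906] [0.066 0.065]
side L 447 [0.5799 0.043  0.0929] [0.5794 0.0443 0.0929] [0.063 0.065]
side M 374 [ 0.5792 -0.0875  0.0927] [ 0.5786 -0.085   0.0927] [0.063 0.065]
side R 17
```

Everything is standing well. I'll grip the middle tin and lift it about 180 mm.

Emit:
apply_moves(
  targets=[
    [1,0,0,0.01,0,0,0],
    [1,0,0,0.02,0,0,0],
    [1,0,0,0.02,0,0,0],
    [1,0,0,0.015,0,0,0],
    [1,0,0,0.01,0,0,0],
    [1,0,0,0.005,0,0,0],
    [1,0,0,0,0,0,0],
    [0.6,0,0,0,0,0,0],
    [0.6,0,0,0,0,0,0],
    [0.6,0,0,0,0,0,0],
    [0.6,0,0,0,0,0,0],
    [0.6,0,0,0,0,0,0],
    [0.6,0,0,0,0,0,0],
    [0.6,0,0,0,0,0,0],
  ],
  newtons=35,
)

```text
time_s: 20.82
tcp_pos: [0.5791, -0.086, 0.0731]
eef_rot: [180.0, -0.0, -90.0]
contact_force: [-3.3, 0.9, 6.1]
gripper_width: 0.0614
gripper_force: 35.0
```

Emit:
apply_moves(
  targets=[
    [0.6,0,0,-0.003,0,0,0],
    [0.6,0,0,-0.006,0,0,0],
    [0.6,0,0,-0.01,0,0,0],
    [0.6,0,0,-0.015,0,0,0],
    [0.6,0,0,-0.02,0,0,0],
    [0.6,0,0,-0.02,0,0,0],
    [0.6,0,0,-0.02,0,0,0],
    [0.6,0,0,-0.02,0,0,0],
    [0.6,0,0,-0.02,0,0,0],
    [0.6,0,0,-0.02,0,0,0],
    [0.6,0,0,-0.015,0,0,0],
    [0.6,0,0,-0.01,0,0,0],
    [0.6,0,0,-0.006,0,0,0],
    [0.6,0,0,-0.003,0,0,0],
    [0.6,0,0,0,0,0,0],
    [0.6,0,0,0,0,0,0],
    [0.6,0,0,0,0,0,0],
    [0.6,0,0,0,0,0,0],
    [0.6,0,0,0,0,0,0],
    [0.6,0,0,0,0,0,0],
  ],
)

```text
time_s: 22.48
tcp_pos: [0.5793, -0.086, 0.26]
eef_rot: [180.0, -0.0, -90.0]
contact_force: [-0.1, 0.9, -5.7]
gripper_width: 0.0612
gripper_force: 35.0
```

Emit:
apply_moves(
  targets=[
    [0.6,0,0,0,0,0,0],
    [0.6,0,0,0,0,0,0],
    [0.6,0,0,0,0,0,0],
    [0.6,0,0,0,0,0,0],
    [0.6,0,0,0,0,0,0],
    [0.6,0,0,0,0,0,0],
    [0.6,0,0,0,0,0,0],
    [0.6,0,0,0,0,0,0],
    [0.6,0,0,0,0,0,0],
    [0.6,0,0,0,0,0,0],
    [0.6,0,0,0,0,0,0],
    [0.6,0,0,0,0,0,0],
  ],
)

```text
time_s: 23.48
tcp_pos: [0.5794, -0.086, 0.2605]
eef_rot: [180.0, -0.0, -90.0]
contact_force: [-0.1, -0.9, -5.5]
gripper_width: 0.0617
gripper_force: 35.0
```

```bash
python3 - <<'E'
from tops import *
tops()
c=capture("side");cv2.imwrite("pics/s3.png",c["frame"][...,::-1])
E
```

```text
scene L 361 [0.5803 0.0443 0.0913] [0.5812 0.0448 0.0907] [0.063 0.063]
scene M 0
scene R 318 [ 0.5795 -0.2163  0.0912] [ 0.5812 -0.215   0.0907] [0.064 0.066]
side L 453 [0.5806 0.0443 0.0929] [0.5792 0.0444 0.0928] [0.065 0.064]
side M 0
side R 315 [ 0.5802 -0.2172  0.0929] [ 0.5791 -0.2161  0.0925] [0.063 0.065]
```

View pics/s3.png

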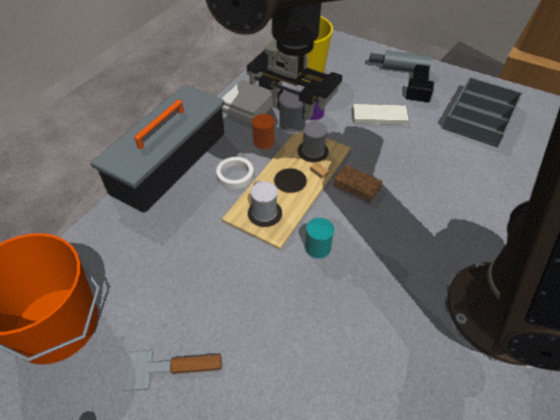

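The middle tin (292,110) is held upright about 19 cm above its empty pad (290,180). The left tin (264,200) and right tin (314,140) stand on their pads, and the other things are where they were.

```bash
python3 -c "from plant import close_job;print(close_job())"
```

```text
the job is handed in; nothing more can be done
None
```

The job is handed in: I hefted all three tins left to right, the middle one is the heaviest (about 5.8 N against about 2 N for the others), and it is held upright about 19 cm above its pad with the other two standing on theirs.

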